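# Load a tube rack in the shaker and lock it in

### The job

Load the rack that holds the tubes into the holder on the shaker: set it down in front of the two side guides and slide it in under their overhanging lips, fully home against the rear stop. Then swing the gate bar fully shut in front of it, and after that fold the clamp lever down flat over the end of the gate. Keep the rack upright, leave the empty rack where it stands and knock nothing over.

Things in the scene. Friction and masses are not known exactly. Their poses are not given: they have to be found in the camera images.
- rack: Blue tube rack with eight capped white tubes (fixed in it), loose on the bench, 0.25 to 0.46 kg. Origin: centre of its underside; z up, x along its length. Foot plate 150 (x) x 90 (y) x 10 mm; all above it is 60 mm wide (y). End plates rise to 75 mm, caps to 82 mm; over them a carrying handle. Both ends alike: either may go in first.
- rack_handle (a point): Middle of the loaded rack's handle, 115 mm above the rack's origin; axes as the rack's. The handle is a straight bar along x, 100 mm long, 14 mm wide (y), 20 mm tall (105 to 125 mm above the origin), on two posts at x = +-45 mm.
- empty_rack: The same rack and handle without tubes (dark holes in its top plate); same origin and axes. It stays where it is. The two racks may have changed places.
- shaker: White laboratory shaker, fixed, not running; housing 290 x 230 mm, on it a flat, smooth, slippery grey platform 300 (x) x 240 (y) mm, top 85 mm above the bench. Origin: centre of its underside; z up; x: the direction in which the rack slides in (roughly away from the robot), y left of that. The bare platform at x = -150 to -30 mm is where the rack is set down.
- seat (a point): Point on the platform top where the rack's origin lies when fully home (its end against the rear stop): x = 50, y = 0, z = 85 mm in the shaker's frame; axes as the shaker's.
- mouth (a point): On the platform top midway between the front ends of the two straight steel side guides: x = 0, y = 0 in the shaker's frame, same axes. Guides run from here to x = 125 mm (rear stop), inner faces at y = +-49 mm, 25 mm tall; their lips overhang inwards to y = +-37 mm, 20 mm above the platform. In front of here the guides flare outwards to y about +-62 mm at x = -30 mm.
- gate_pivot (a point): Vertical pivot of the gate bar, at platform-top height: x = -60, y = 80 mm in the shaker's frame; axes as the shaker's. Steel bar 165 mm long, 12 mm thick, top 24 mm above the platform. Towards the rack it carries a rubber block, 60 to 100 mm from the pivot, standing out 25 mm, up to 30 mm above the platform; shut, it leaves 4 mm to a rack that is home.
- gate (a joint): Gate bar angle, rad: 0 = shut (bar across the front along the shaker's -y, at its end stop), grows as it swings outwards and open: the bar points from the pivot along (-sin q, -cos q) in the shaker's x, y; at most 2.6. Friction keeps it where it is left; about 1 to 1.5 N at the post moves it.
- gate_knob (a point): Grip point on the gate's upright black post, 55 mm above the platform and 55 mm from the pivot along the bar. The post is round, 16 mm across, stands on the bar's centreline and rises from 24 to 74 mm above the platform.
- clamp_pivot (a point): Axis of the clamp lever, along the shaker's x: x = -60, y = -105 mm in the shaker's frame, 36 mm above the platform; axes as the shaker's.
- clamp (a joint): Clamp lever angle, rad: 0 = folded down flat, pointing along the shaker's +y over the end of the shut gate, at its end stop; pi/2 = upright; more leans outwards (-y); at most 2.0. Friction keeps it where it is left; about 2 N near its tip moves it.
- clamp_tip (a point): Point on the lever's black grip, 65 mm from its axis, on the face that is on top when folded down. Lever: flat steel bar 80 mm long, 22 mm wide, 10 mm thick; the grip covers its last 36 mm, 26 mm wide, 13 mm thick. This point's y axis points along the lever to its tip, z out of that face.
- flask: Bystander: closed conical glass flask with a white stopper, 157 mm tall, 108 mm across the foot, loose on the bench. Origin: centre of its underside.
- amber_bottle: Bystander: amber glass bottle with a black cap, 160 mm tall, 76 mm across, loose on the bench. Origin: centre of its underside.
- reagent_jar: Bystander: white plastic jar with a red cap, 130 mm tall, 72 mm across, loose on the bench. Origin: centre of its underside.
- beaker: Bystander: empty glass beaker, 95 mm tall, 80 mm across, loose on the bench. Origin: centre of its underside.
Mind the look-alikes: they are no part of the job. What is shaped like the rack but purple is not meant.

How it is judged (in metres and radians):
On the way, in this order (a step that is already met when the one before it is completed fails the run):
1. the rack with tubes is fully home under the lips, the gate still open (x of rack in the frame of seat between -0.009 and 0.006 m and y of rack in the frame of seat between -0.008 and 0.008 m and z of rack in the frame of seat between -0.005 and 0.005 m and angle between the x axis of rack and the x axis of shaker, either way round below 0.1 rad and angle between rack's own z axis and vertical below 0.08 rad and value of joint gate above 0.3 rad), for 0.2 s.
2. the gate is shut behind the rack, the clamp still up (x of rack in the frame of seat between -0.009 and 0.006 m and y of rack in the frame of seat between -0.008 and 0.008 m and z of rack in the frame of seat between -0.005 and 0.005 m and angle between the x axis of rack and the x axis of shaker, either way round below 0.1 rad and angle between rack's own z axis and vertical below 0.08 rad and value of joint gate below 0.08 rad and value of joint clamp above 0.3 rad), for 0.2 s.
3. the clamp lever is folded down flat (value of joint gate below 0.08 rad and value of joint clamp below 0.12 rad), for 0.2 s.
At the end, for the whole second after the job is handed in: The loaded rack stands released, at rest and flat on the platform: at most 9 mm short of the seat point, within 8 mm sideways, 5 mm in height and 0.1 rad of the shaker's axis, tilted under 0.08 rad; gate within 0.08 rad of shut, clamp lever within 0.12 rad of flat (all of step 3 and x of rack in the frame of seat between -0.009 and 0.006 m and y of rack in the frame of seat between -0.008 and 0.008 m and z of rack in the frame of seat between -0.005 and 0.005 m and angle between the x axis of rack and the x axis of shaker, either way round below 0.1 rad and angle between rack's own z axis and vertical below 0.08 rad and linear speed of rack below 0.01 m/s and contact force between the fingers and rack below 0.1 N); the robot touches nothing.
It fails at once if the loaded rack is tipped by more than 0.6 rad (angle between rack's own z axis and vertical above 0.6 rad).
It fails at once if the empty rack is moved by more than 30 mm or tipped (distance of empty_rack from where it was at the start of the episode above 0.03 m or angle between empty_rack's own z axis and vertical above 0.5 rad).
It fails at once if a bystander (flask, bottle, jar, beaker) is knocked over (angle between any of flask, amber_bottle, reagent_jar, beaker's own z axis and vertical above 0.6 rad).
It also fails if it takes over 72 s, if anything falls off the work surface, if the arm or the gripper's body presses on something with over 40 N, if the wrist force passes 120 N, or if a joint passes its speed limit or range.

### The arm

A 6-joint arm with a two-finger parallel gripper is mounted at the origin on the work surface. World frame = base frame: x ahead of the robot, y to its left, z up, the work surface at z = 0. Lengths are in mm, angles in rad, forces in N, time in s.
With the tool pointing down it reaches from about 300 to 775 mm from the base axis. Payload 14.6 kg.
Tool frame: the origin (TCP) lies on the centre line of the jaws, within the pads' length; the fingertips stand 19 mm ahead of it and the grasp point (between the pads) is the TCP (bot.tip_reach is the distance from the TCP to the fingertips, in mm); y points along the fingers, x is the direction in which the jaws open and shut, and the axes are right-handed (so a half turn about y gives the same grasp; the last joint's range is limited). The gripper opens to 85 mm and grips with 20 to 120 N. Pads are 22 mm wide; open, the fingers measure 114 mm over their backs; the gripper's body (76 mm by 85 mm) begins 54 mm behind the grasp point. The pads swing forward as they close: fully open they stand 13 mm farther back than shut.
Start: joints at [1.145, 0.3, 1.521, -0, 1.321, -0.067], TCP at [193.13, 514.966, 250.281] pointing down, gripper open.
Joint ranges: [-3.03, 3.03], [-0.79, 2.21], [0.23, 2.52], [-1.04, 4.18], [0, 3.07], [-2.55, 2.55]. Speed limits (rad/s): [2.22, 2.22, 2.57, 3.14, 3.14, 3.14].

### API

Orientations are given as a unit quaternion [w, x, y, z].
In Python, from rig import bot gives the robot as it stands. Calls block until the motion is done:
- bot.move_to(position, orientation): joint-space move of the TCP to a pose.
- bot.servo_line(position, attitude=None, speed=150, until_force=None): straight line of the TCP; attitude=None keeps the orientation; speed is the mean speed in mm/s. With until_force (N) it stops when the force on the tool has changed by that much, and returns True; else False.
- bot.move_joints(angles): joint-space move.
- bot.move_gripper(opening, grip_force=None): finger opening in mm; grip_force is the grip in N (None keeps the last); returns when the fingers have stopped.
- bot.dwell(seconds).
- bot.ik(position, orientation): joint angles nearest the present ones, or None.
- bot.read_state(): the state.
- bot.read_camera(name): name is "side" or "top"; returns a dict with "image" (420x560x3 uint8, blue, green, red), "depth" (420x560 float32, mm along the optical axis (not along the pixel's ray), 0 where there is no reading), "fovy" (degrees; the focal length in pixels is half the picture's height over the tangent of half this angle, whatever the lens; pixels are square), "cx", "cy" (the principal point, pixels), "eye" and "attitude" of the camera in the world. Camera axes: x right, y down, z forward; pixel columns grow to the right and rows downward; lengths in mm; the calibration is good to about 2 mm. A picture is of the moment at which its call begins.
A pose or a line that the arm cannot do raises bot.MotionError and nothing moves.
- bot.finish_job(): hands the job in, once; it reports no verdict.
The state is a dict: "clock": time; "joint_positions": joint angles; "qvel": joint speeds; "effort": joint torques, N m; "ee_pos": TCP position; "tool_rot": TCP orientation; "ft_force": force on the tool from outside, world axes, zero at the start; "moment": the same for the moment, N m; "grip_width": finger opening in mm.
Only numpy, scipy, OpenCV 4.12 (cv2) and the standard library are available. Lean on these libraries where they do the work, as an engineer would, in place of code of your own. Each camera call takes 0.05 s, during which the arm holds its last target. There are 200 camera calls.

## Working session

There is one attempt and no reset: what is moved stays moved. The work goes in short steps, each a Python script; the robot and the scene stay as the last script left them, time stands still between calls to the robot, and variables do not carry over. Pictures are saved under pics/ and viewed, about 8 in all and at most 12, crops included, and the job is handed in when it is done.

```bash
ls; mkdir -p pics; cat > h.py <<'E'
import numpy as np, cv2
from rig import bot
from scipy.spatial.transform import Rotation as R
def rot(q): return R.from_quat([q[1],q[2],q[3],q[0]])
def cam(name,png=None):
    c=bot.read_camera(name); f=210/np.tan(np.radians(c["fovy"])/2)
    d=c["depth"]; v,u=np.mgrid[0:420,0:560]
    P=np.stack([(u-c["cx"])/f*d,(v-c["cy"])/f*d,d],-1)
    P=P@rot(c["attitude"]).as_matrix().T+np.array(c["eye"]); P[d==0]=np.nan
    if png: cv2.imwrite("pics/"+png,c["image"])
    return c["image"],P,c
E
python3 - <<'E'
from h import *
for n in("side","top"):
    im,P,c=cam(n,n+"0.png"); print(n,c["eye"],c["attitude"],c["fovy"],c["cx"],c["cy"]); np.save(n+"0.npy",P)
E
```

```text
pics
side [ -59.40712668 -574.50657627 1039.11369382] [-0.33760549  0.87651202 -0.3189184   0.12665018] 49.836851713363494 275.11920524794704 213.08503297165808
top [ 333.85416299   51.48038613 1601.1971234 ] [-0.04671307  0.71155391 -0.70012547  0.03651378] 44.33552039207815 279.04467085053784 209.88559102272404
```

View pics/top0.png

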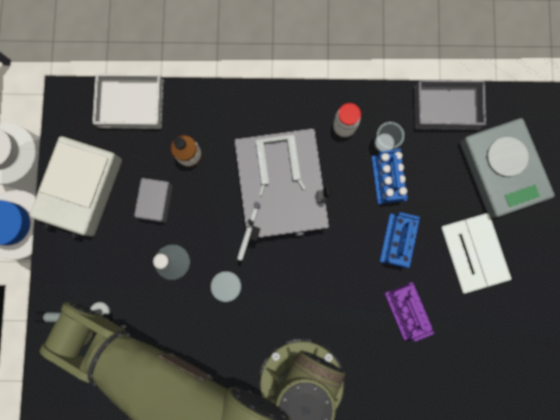

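View pics/side0.png

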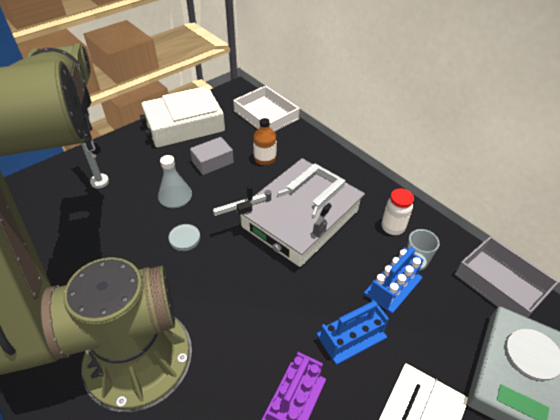

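Top view: the loaded rack is at about (390,178), with the beaker right behind it at (390,137). The empty rack is at (400,240) and the purple decoy at (410,312). The platform is centred near (282,183), with the rear stop at the top. The gate is open, running from (262,188) to (243,258), and the clamp is upright at (320,197).

```bash
python3 - <<'E'
from h import *
T=np.load("top0.npy");S=np.load("side0.npy")
it=cv2.imread("pics/top0.png");is_=cv2.imread("pics/side0.png")
def rect(p): 
    r=cv2.minAreaRect(p[:,:2].astype(np.float32)); return np.round(r[0],1),np.round(r[1],1),round(r[2],2)
v,u=np.mgrid[0:420,0:560]
# platform
for n,P,b in(("top",T,(225,340,120,245)),("side",S,(235,370,155,270))):
    m=(u>b[0])&(u<b[1])&(v>b[2])&(v<b[3])
    pl=m&(abs(P[...,2]-85)<6); 
    pl=cv2.morphologyEx(pl.astype(np.uint8),cv2.MORPH_OPEN,np.ones((3,3)))>0
    print(n,"plat",rect(P[pl]),np.median(P[pl][:,2]))
    g=m&(P[...,2]>98); k,l,s,_=cv2.connectedComponentsWithStats(g.astype(np.uint8))
    for i in range(1,k):
        if s[i,4]>5: q=P[l==i]; print("  comp",s[i],rect(q),np.round([q[:,2].min(),np.median(q[:,2]),q[:,2].max()]))
for n,P,im,b in(("top",T,it,[(370,412,145,206),(378,422,208,270)]),("side",S,is_,[(360,425,240,310),(315,390,300,362)])):
    h=cv2.cvtColor(im,cv2.COLOR_BGR2HSV)
    blue=(h[...,0]>95)&(h[...,0]<125)&(h[...,1]>120)&(h[...,2]>40)
    for c in b:
        m=(u>c[0])&(u<c[1])&(v>c[2])&(v<c[3])
        for lo,hi in((-5,14),(66,79),(108,132)):
            q=P[m&blue&(P[...,2]>lo)&(P[...,2]<hi)]
            if len(q)>4: print(n,c[:2],lo,len(q),rect(q),np.median(q[:,2]))
E
python3 -c "
import cv2
a=cv2.imread('pics/top0.png');b=cv2.imread('pics/side0.png')
c=cv2.resize(a[115:275,225:425],(800,600)[:2] and (750,600),interpolation=2)
cv2.imwrite('pics/c1.png',c)
c=cv2.resize(b[140:350,205:445],(686,600),interpolation=2)
cv2.imwrite('pics/c2.png',c)"
```

```text
top plat (array([597.3,  69.8]), array([301., 240.]), 8.95) 85.18420442533102
  comp [257 135  49  60 739] (array([648. ,  77.5]), array([163.6, 133.5]), 8.77) [ 98. 110. 121.]
  comp [317 186  15  17 161] (array([554.7, -51.8]), array([34.9, 32.4]), 8.43) [ 99. 162. 206.]
  comp [243 201  18  44 339] (array([468.3, 144.1]), array([ 37.9, 131.4]), 75.24) [ 99. 112. 169.]
side plat (array([593.8,  69.8]), array([303.6, 242.7]), 8.78) 84.65136099889298
  comp [278 164  68  53 672] (array([645.9,  75.1]), array([168.4, 132.4]), 7.3) [ 98. 109. 116.]
  comp [236 185  36  29 387] (array([475.7, 140.9]), array([ 40. , 112.4]), 78.44) [ 98. 113. 161.]
  comp [313 203  19  32 269] (array([552.4, -52.8]), array([39.2, 31.4]), 9.17) [ 98. 130. 206.]
top (370, 412) -5 419 (array([ 635.4, -266.1]), array([173.1, 100. ]), 6.51) 7.457928679978977
top (370, 412) 66 81 (array([ 628.6, -265.7]), array([149.8,  60.4]), 7.47) 73.91282460224556
top (370, 412) 108 149 (array([ 629.1, -266. ]), array([98.2, 15. ]), 7.03) 123.67896169583514
top (378, 422) -5 552 (array([ 438.9, -298.2]), array([ 99.1, 169.9]), 77.83) 7.008618394346627
top (378, 422) 66 100 (array([ 434.9, -295. ]), array([ 61.1, 151.2]), 77.25) 73.46055737362258
top (378, 422) 108 202 (array([ 434.7, -296.7]), array([ 15.5, 100.3]), 77.15) 123.51221460139755
side (360, 425) -5 541 (array([ 640.6, -262. ]), array([251.3,  97. ]), 7.13) 8.705414440000368
side (360, 425) 66 175 (array([ 605.1, -269.8]), array([213.9,  59.3]), 7.22) 73.36867289411214
side (360, 425) 108 319 (array([ 559.4, -283.2]), array([235.7,  25.1]), 11.8) 123.78297981284175
side (315, 390) -5 918 (array([ 459.6, -293.8]), array([110. , 204.6]), 77.1) 9.032167724164879
side (315, 390) 66 200 (array([ 432.9, -297.1]), array([ 59.8, 153.8]), 77.69) 73.68929850625545
side (315, 390) 108 331 (array([ 431.9, -297.5]), array([ 14.3, 100.6]), 77.68) 123.17437505191674
```

View pics/c1.png

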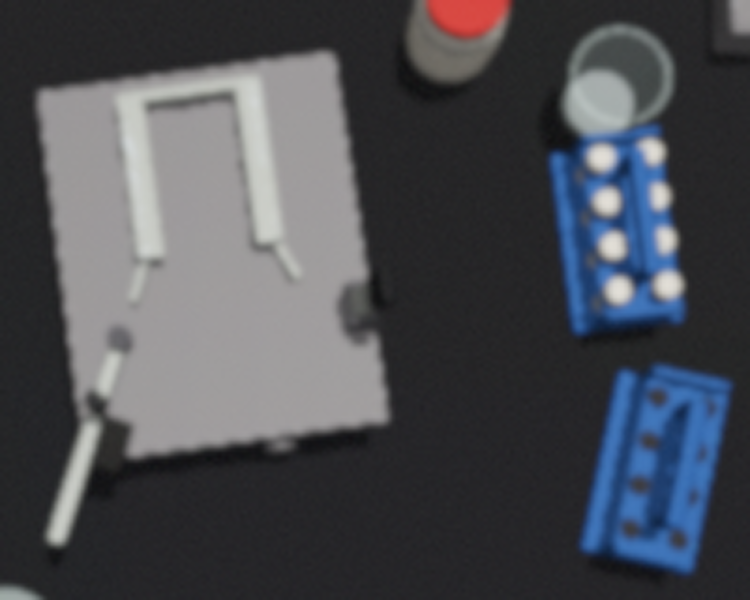

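View pics/c2.png

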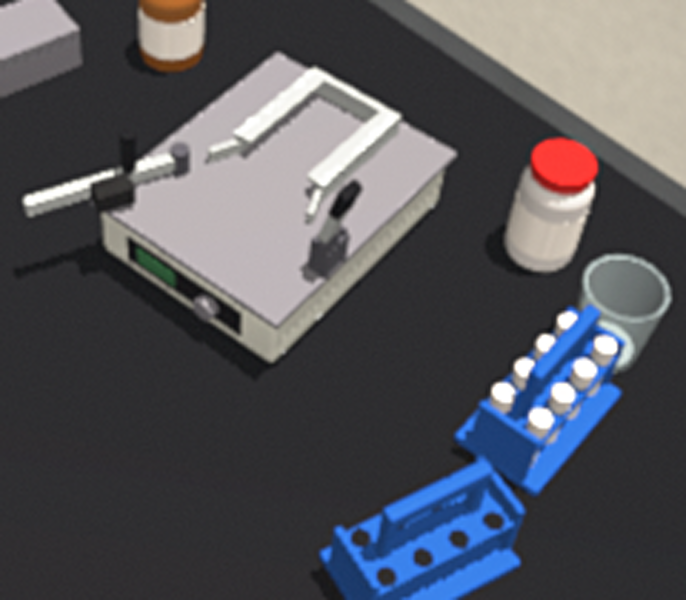

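The first estimates agree. The handle measures (629,-266) with 98x15 mm extents, and the platform measures 301x240 mm at yaw 8.9°, with the guides consistent. The gate is open about 2 rad. Next I'll grasp the rack.

```bash
cat >> h.py <<'E'
SH=np.array([596.5,69.7]); YAW=np.radians(8.9)
def W(x,y,z):  # shaker frame, z above platform -> world
    c,s=np.cos(YAW),np.sin(YAW); return np.array([SH[0]+c*x-s*y,SH[1]+s*x+c*y,85+z])
def ori(a):  # tool down, jaws along direction a (rad, world)
    x=np.array([np.cos(a),np.sin(a),0]);y=np.array([0,0,-1.]);z=np.cross(x,y)
    q=R.from_matrix(np.c_[x,y,z]).as_quat(); return np.array([q[3],q[0],q[1],q[2]])
def st(t=""):
    s=bot.read_state(); print(t,round(s["clock"],2),np.round(s["ee_pos"],1),np.round(s["ft_force"],1),round(s["grip_width"],1)); return s
E
python3 - <<'E'
from h import *
print(bot.tip_reach); s=st(); print(rot(s["tool_rot"]).as_matrix().round(2))
for a in (np.pi/2+.125,-np.pi/2+.125):
    print([None if bot.ik(p,ori(a)) is None else np.round(bot.ik(p,ori(a)),2) for p in ([629,-266,117],[629,-266,345],W(-90,0,260),W(-90,0,116),W(50,0,116),W(-110,102,55))])
print([None if bot.ik(p,ori(a)) is None else np.round(bot.ik(p,ori(a)),2) for a in (YAW,YAW+np.pi) for p in (W(-60,-170,130),W(-60,-45,60))])
S=np.load("top0.npy");v,u=np.mgrid[0:420,0:560]
for n,b in(("top",(310,335,180,210)),("side",(305,340,195,250))):
    P=np.load(n+"0.npy"); q=P[(u>b[0])&(u<b[1])&(v>b[2])&(v<b[3])]; q=q[q[:,2]>110]
    d=q[:,:2]-SH; c,s=np.cos(YAW),np.sin(YAW); q=np.c_[d@[c,s],d@[-s,c],q[:,2]-85]
    for z in range(25,125,15):
        w=q[abs(q[:,2]-z)<7.5]
        if len(w): print(n,z,len(w),np.percentile(w,[5,50,95],axis=0).round()[:,:2].tolist())
E
```

```text
19.0
 0.1 [193.1 514.8 249.8] [-0.8 -0.6  0.5] 85.2
[[ 0.35 -0.   -0.94]
 [ 0.94 -0.    0.35]
 [-0.   -1.    0.  ]]
[array([-0.45,  0.72,  1.22, -0.  ,  1.21, -2.15]), array([-0.45,  0.58,  0.91, -0.  ,  1.65, -2.15]), array([ 0.04,  0.15,  1.48, -0.  ,  1.51, -1.66]), array([ 0.04,  0.26,  1.69, -0.  ,  1.19, -1.66]), array([ 0.06,  0.56,  1.26, -0.  ,  1.31, -1.63]), array([ 0.24,  0.31,  1.79, -0.  ,  1.05, -1.46])]
[array([-0.45,  0.72,  1.22, -0.  ,  1.21,  0.99]), array([-0.45,  0.58,  0.91, -0.  ,  1.65,  0.99]), array([ 0.04,  0.15,  1.48, -0.  ,  1.51,  1.48]), array([ 0.04,  0.26,  1.69, -0.  ,  1.19,  1.48]), array([ 0.06,  0.56,  1.26, -0.  ,  1.31,  1.51]), array([ 0.24,  0.31,  1.79, -0.  ,  1.05,  1.69])]
[array([-0.25,  0.38,  1.5 , -0.  ,  1.26, -0.41]), array([-0.04,  0.4 ,  1.65, -0.  ,  1.09, -0.19]), None, None]
top 25 3 [[-77.0, -115.0], [-77.0, -114.0], [-69.0, -107.0]]
top 40 42 [[-77.0, -118.0], [-68.0, -103.0], [-44.0, -99.0]]
top 55 16 [[-73.0, -109.0], [-62.0, -104.0], [-50.0, -101.0]]
top 70 16 [[-71.0, -111.0], [-62.0, -108.0], [-52.0, -106.0]]
top 85 12 [[-70.0, -112.0], [-62.0, -111.0], [-52.0, -109.0]]
top 100 20 [[-73.0, -118.0], [-60.0, -114.0], [-49.0, -113.0]]
top 115 48 [[-72.0, -129.0], [-61.0, -123.0], [-50.0, -117.0]]
side 25 59 [[-80.0, -119.0], [4.0, -56.0], [37.0, -40.0]]
side 40 75 [[-80.0, -120.0], [-71.0, -112.0], [-46.0, -100.0]]
side 55 21 [[-74.0, -116.0], [-71.0, -112.0], [-55.0, -106.0]]
side 70 18 [[-74.0, -118.0], [-72.0, -115.0], [-57.0, -109.0]]
side 85 17 [[-76.0, -124.0], [-72.0, -120.0], [-56.0, -111.0]]
side 100 29 [[-77.0, -129.0], [-73.0, -123.0], [-56.0, -116.0]]
side 115 47 [[-76.0, -130.0], [-64.0, -125.0], [-53.0, -119.0]]
```

```bash
python3 - <<'E'
from h import *
s=bot.read_state(); p=s["ee_pos"]; bot.servo_line([p[0],p[1],345],speed=250)
o=ori(-np.pi/2+np.radians(7.2))
bot.move_to([629,-266,345],o); st("above")
cam("top","above.png")
bot.servo_line([629,-266,160],speed=200); bot.servo_line([629,-266,118],speed=80,until_force=8); st("down")
bot.move_gripper(5,40); st("grip")
bot.servo_line([629,-266,150],speed=80); st("lift")
E
```

```text
above 3.76 [ 629.3 -265.2  345.1] [ 0.2 -0.2  0.4] 85.2
down 5.56 [ 629.1 -266.1  118.1] [0.2 1.1 1. ] 85.2
grip 6.21 [ 629.  -265.9  118.1] [-0.9  2.   1.3] 13.1
lift 6.76 [ 628.9 -266.1  150.2] [-0.  -1.1 -3.3] 13.3
```

```bash
python3 - <<'E'
from h import *
bot.servo_line([629,-266,350],speed=250)
o=ori(-np.pi/2+YAW)
bot.move_to(W(-95,0,265),o); st("over")
bot.servo_line(W(-95,0,128),speed=200); 
im,P,c=cam("top","set.png"); im2,P2,c2=cam("side","set_s.png")
np.save("set_t.npy",P);np.save("set_s.npy",P2)
h=cv2.cvtColor(im,cv2.COLOR_BGR2HSV);u=np.mgrid[0:420,0:560][1]
b=(h[...,0]>95)&(h[...,0]<125)&(h[...,1]>120)&(u<350)&(u>200)
for lo,hi in((85,108),(160,178)):
    q=P[b&(P[...,2]>lo)&(P[...,2]<hi)]
    if len(q)>10: print(lo,len(q),cv2.minAreaRect(q[:,:2].astype(np.float32)))
print(W(-95,0,0)); st("low")
cv2.imwrite("pics/set2.png",np.hstack([cv2.resize(im[110:280,210:350],(400,486)),cv2.resize(im2[130:280,200:390],(400,316),interpolation=2)]) if 0 else cv2.resize(im2[130:290,200:400],(750,600),interpolation=2))
E
```

```text
over 9.01 [503.1  54.3 349.9] [ 0.2 -0.7 -3.4] 13.3
85 41 ((493.5771789550781, 53.99916076660156), (20.251663208007812, 82.04882049560547), 2.0602550506591797)
[502.64381275  55.0025133   85.        ]
low 9.94 [503.2  54.9 214.3] [-0.3 -0.3 -3.5] 13.3
```

View pics/set2.png

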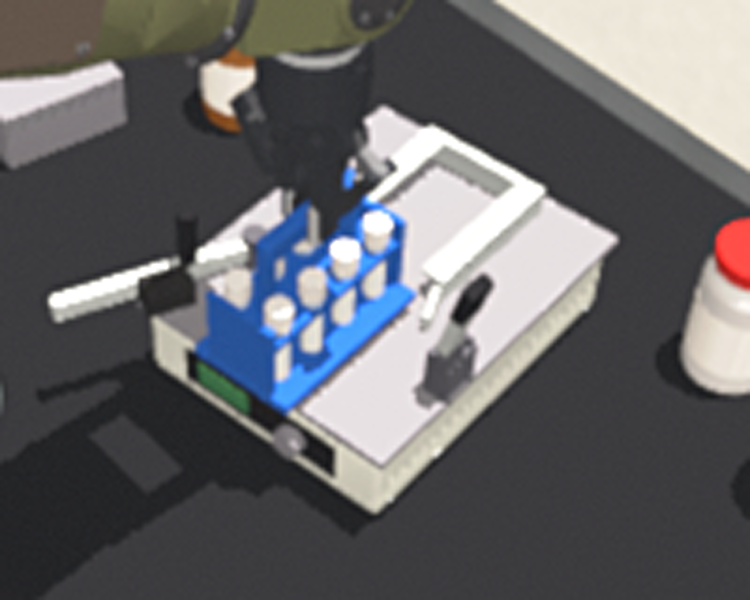

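The rack hangs level and aligned over the bare platform, clear of the gate and the clamp. Now I'll set it down and slide it in.

```bash
python3 - <<'E'
from h import *
print(bot.servo_line(W(-95,0,113),speed=30,until_force=3)); s=st("touch")
z=s["ee_pos"][2]-85
def sh(p): d=np.array(p[:2])-SH; c,k=np.cos(YAW),np.sin(YAW); return np.round([d@[c,k],d@[-k,c]],1)
print(bot.servo_line(W(0,0,z+.3),speed=60,until_force=9)); s=st("in"); print(sh(s["ee_pos"]))
if sh(s["ee_pos"])[0]>-8:
    print(bot.servo_line(W(62,0,z+.3),speed=50,until_force=9)); s=st("home"); print(sh(s["ee_pos"]))
E
```

```text
True
touch 10.34 [502.9  55.2 202.7] [0.4 1.4 2.6] 13.4
False
in 12.07 [596.4  69.7 202.8] [ 0.2 -0.2 -1.5] 13.3
[-0.1  0. ]
True
home 13.01 [646.1  77.5 202.9] [-4.5 -0.9  6.1] 12.7
[50.2  0. ]
```

```bash
python3 - <<'E'
from h import *
bot.move_gripper(40); p=bot.read_state()["ee_pos"]; st("open")
bot.servo_line([p[0],p[1],270],speed=150)
bot.move_to(W(-110,102,150),ori(-np.pi/2+YAW)); st()
im,P,c=cam("top"); im2,P2,_=cam("side")
# above-view data
for im_,P_,n in((im,P,"top"),(im2,P2,"side")):
    h=cv2.cvtColor(im_,cv2.COLOR_BGR2HSV);d=P_[...,:2]-SH; c,s=np.cos(YAW),np.sin(YAW)
    x=d@[c,s];y=d@[-s,c];z=P_[...,2]-85
    b=(h[...,0]>95)&(h[...,0]<125)&(h[...,1]>120)&(abs(x-50)<150)&(abs(y)<80)
    for lo,hi in((68,79),(110,130)):
        m=b&(z>lo)&(z<hi); 
        if m.sum()>5: print(n,lo,m.sum(),cv2.minAreaRect(np.c_[x[m],y[m]].astype(np.float32)))
    m=(z>32)&(z<80)&(abs(x+110)<40)&(abs(y-90)<50)&(h[...,2]<70)
    for k in(40,50,60,70):
        w=m&(abs(z-k)<5); print(n,"post",k,w.sum(),np.median(x[w]) if w.any() else 0,np.median(y[w]) if w.any() else 0)
cv2.imwrite("pics/g.png",np.hstack([cv2.resize(im[110:280,210:350],(400,486)),cv2.resize(im2[130:290,200:332],(400,486))]))
E
```

```text
open 13.38 [645.3  77.4 201.8] [-0.1  0.2  0.5] 40.1
 14.78 [472.9 153.3 235.1] [-0.2 -0.5  0.4] 40.0
top 68 73 ((48.281883239746094, -3.4675559997558594), (57.53971862792969, 148.2166290283203), 89.26837158203125)
top 110 158 ((49.07640838623047, -1.4767765998840332), (13.635326385498047, 99.28373718261719), 89.96387481689453)
top post 40 3 -133.2166070053551 100.52927349301318
top post 50 0 0 0
top post 60 0 0 0
top post 70 0 0 0
side 68 96 ((47.52197265625, -2.9295730590820312), (60.119300842285156, 153.72470092773438), 89.83077239990234)
side 110 184 ((46.86228561401367, -2.8067588806152344), (15.697689056396484, 102.27970123291016), 89.32434844970703)
side post 40 10 -116.46203434302481 99.30157672912426
side post 50 14 -115.52594222020196 98.73323519364527
side post 60 16 -117.25694732413004 99.48724211354525
side post 70 21 -114.0751530805075 102.2860008846675
```

View pics/g.png

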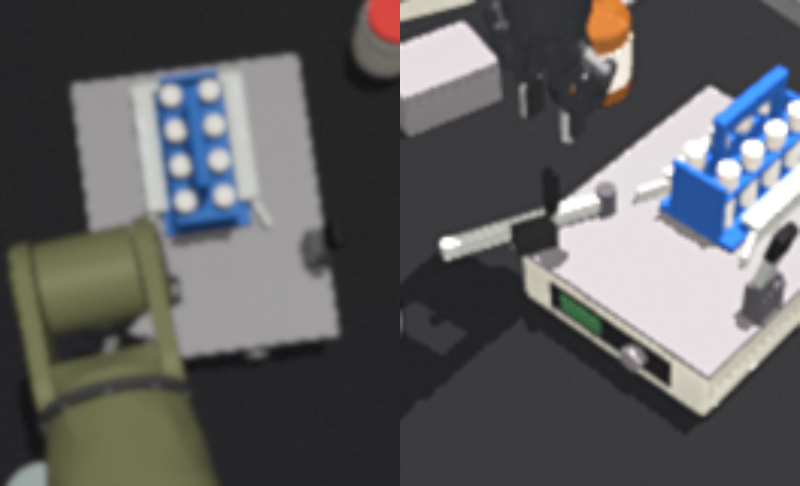

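The rack is home: the top view gives x≈49, and the side camera's offset matches its known bias of about -3 mm. The post is where I predicted, so I'll grip it and swing the gate.

```bash
python3 - <<'E'
from h import *
def sh(p): d=np.array(p[:2])-SH; c,k=np.cos(YAW),np.sin(YAW); return np.round([d@[c,k],d@[-k,c]],1)
print(bot.servo_line(W(-111,101,90),speed=150)); print(bot.servo_line(W(-111,101,56),speed=60,until_force=5)); st("down")
bot.move_gripper(5,20); s=st("grip")
if 13<s["grip_width"]<19:
    K=lambda q:W(-60-55*np.sin(q),80-55*np.cos(q),56)
    for q in np.arange(1.8,0.1,-.2):
        r=bot.servo_line(K(q),speed=70,until_force=15)
        if r: st("stop %.2f"%q); break
    else:
        print(bot.servo_line(K(-.06),speed=40,until_force=8)); 
    s=st("end"); x,y=sh(s["ee_pos"]); print(x,y,np.arctan2(-(x+60),-(y-80)))
E
```

```text
False
False
down 16.15 [471.3 152.3 141.1] [-0.7 -0.7  0.1] 39.7
grip 16.48 [471.2 152.5 141.3] [-3.   1.4  4.6] 15.4
True
end 19.47 [525.9  85.9 140.8] [-0.4  1.8  5.9] 15.1
-67.3 26.9 0.13662005873210956
```

```bash
python3 - <<'E'
from h import *
def sh(p): d=np.array(p[:2])-SH; c,k=np.cos(YAW),np.sin(YAW); return np.round([d@[c,k],d@[-k,c]],1)
print(bot.servo_line(W(-54,25.5,56),speed=30,until_force=12)); s=st("end"); x,y=sh(s["ee_pos"]); print(x,y)
bot.move_gripper(40); st("open"); p=bot.read_state()["ee_pos"]
bot.servo_line([p[0],p[1],p[2]+70],speed=150)
bot.move_to(W(-62,-170,160),ori(YAW)); bot.move_gripper(0,40); st()
im,P,c=cam("top"); im2,P2,_=cam("side")
for P_,n in((P,"top"),(P2,"side")):
    d=P_[...,:2]-SH; c,s=np.cos(YAW),np.sin(YAW)
    x=d@[c,s];y=d@[-s,c];z=P_[...,2]-85
    m=(abs(z-24)<4)&(x>-150)&(x<-35)&(y<85)&(y>-80)
    if m.sum()>5: print(n,m.sum(),np.polyfit(y[m],x[m],1),np.median(x[m]))
cv2.imwrite("pics/g2.png",np.hstack([cv2.resize(im[110:280,210:350],(400,486)),cv2.resize(im2[130:290,220:352],(400,486))]))
E
```

```text
True
end 19.76 [529.3  86.4 140.8] [-1.2 -0.1  4.9] 15.5
-63.8 26.9
open 20.12 [529.   86.4 140.1] [-0.   0.1 -0. ] 39.9
 22.88 [ 561.5 -107.8  245. ] [-0.   0.2 -0.2] -0.2
top 185 [-1.08114698e-03 -5.89171126e+01] -59.87740692655024
side 226 [-1.20224711e-02 -6.17891290e+01] -63.10212333179505
```

View pics/g2.png

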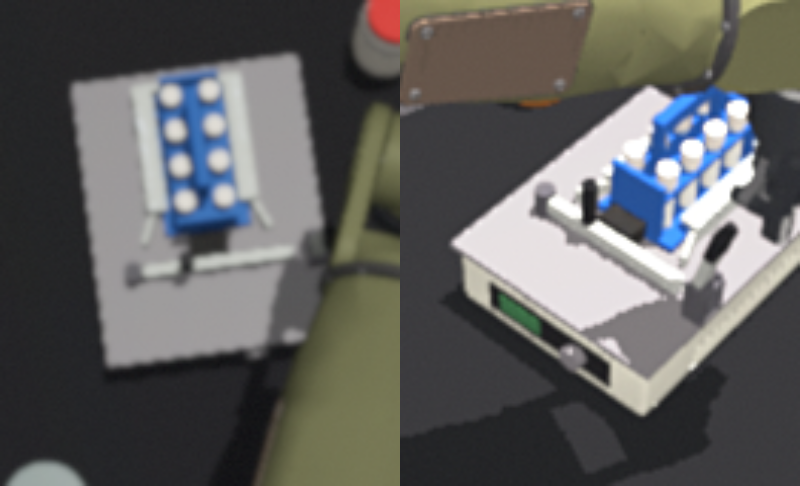

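The gate is shut: the bar's slope is about 0 and its x about -60. The clamp is still up. Now I'll fold the clamp from its outer side.

```bash
python3 - <<'E'
from h import *
X=-61
def go(y,zt,sp=70,f=15):
    r=bot.servo_line(W(X,y,zt+19),speed=sp,until_force=f)
    if r: st("force at %.0f,%.0f"%(y,zt))
    return r
ok=not go(-170,85,150) and not go(-123,85,80) 
if ok:
  for t in np.arange(1.4,-.01,-.1):
    cy=-105+58*np.cos(t)-6.5*np.sin(t); cz=36+58*np.sin(t)+6.5*np.cos(t)
    if go(cy-11,cz): break
  st("arc")
  print(bot.servo_line(W(X,-58,34+19),speed=20,until_force=12)); st("press")
E
```

```text
arc 28.08 [545.5   3.  146.5] [2.5 0.1 3.2] -0.1
True
press 28.31 [545.6   3.  146.4] [-2.8  0.5  8.2] 0.4
```

```bash
python3 - <<'E'
from h import *
p=bot.read_state()["ee_pos"]; bot.servo_line([p[0],p[1],280],speed=150)
bot.move_to([250,-350,330],ori(YAW-.9)); st("away")
im,P,c=cam("top"); im2,P2,_=cam("side")
for im_,P_,n in((im,P,"top"),(im2,P2,"side")):
    h=cv2.cvtColor(im_,cv2.COLOR_BGR2HSV);d=P_[...,:2]-SH; c,s=np.cos(YAW),np.sin(YAW)
    x=d@[c,s];y=d@[-s,c];z=P_[...,2]-85
    m=(abs(z-24)<4)&(x>-150)&(x<-40)&(y<75)&(y>-20); print(n,"gate",m.sum(),np.polyfit(y[m],x[m],1))
    m=(z>33)&(abs(x+60)<9)&(y<-28)&(y>-80); print(n,"clamp",m.sum(),np.polyfit(y[m],z[m],1),z[m].max())
    b=(h[...,0]>95)&(h[...,0]<125)&(h[...,1]>120)&(abs(x-50)<150)&(abs(y)<80)&(z>110)&(z<130)
    print(n,cv2.minAreaRect(np.c_[x[b],y[b]].astype(np.float32)),np.median(z[b]))
cv2.imwrite("pics/f.png",np.hstack([cv2.resize(im[100:350,170:440],(400,370)),cv2.resize(im2[130:290,220:393],(400,370))]))
E
```

```text
away 31.04 [ 250.5 -349.7  329.8] [ 0.2  0.4 -0.6] -0.4
top gate 107 [ -0.06127402 -56.4029416 ]
top clamp 111 [2.34462619e-02 4.28674971e+01] 49.46667368915678
top ((48.700294494628906, -1.5245742797851562), (97.39530181884766, 13.713705062866211), 0.146537646651268) 124.97435852088711Traceback (most recent call last):
  File "<stdin>", line 8, in <module>
    raise TypeError("expected non-empty vector for x")
TypeError: expected non-empty vector for x
```

```bash
python3 - <<'E'
from h import *
im,P,_=cam("top"); d=P[...,:2]-SH; c,s=np.cos(YAW),np.sin(YAW); x=d@[c,s];y=d@[-s,c];z=P[...,2]-85
h=cv2.cvtColor(im,cv2.COLOR_BGR2HSV)
m=(abs(z-24)<4)&(x>-150)&(x<-40)&(y<75)&(y>-25)&(h[...,2]>120)
for a in range(-25,75,10):
    w=m&(y>=a)&(y<a+10)
    if w.any(): print(a,w.sum(),x[w].min().round(1),np.median(x[w]).round(1),x[w].max().round(1))
cv2.imwrite("pics/f.png",cv2.resize(im[100:350,170:440],(648,600),interpolation=2))
E
```

```text
-25 7 -66.3 -57.5 -53.8
-15 14 -65.7 -60.7 -53.2
-5 10 -66.8 -62.4 -54.6
5 11 -65.4 -60.1 -53.7
15 3 -64.6 -64.3 -61.6
35 14 -64.9 -59.4 -54.4
45 12 -65.8 -62.1 -53.6
55 14 -65.0 -58.3 -54.6
65 10 -65.6 -61.3 -54.2
```

View pics/f.png

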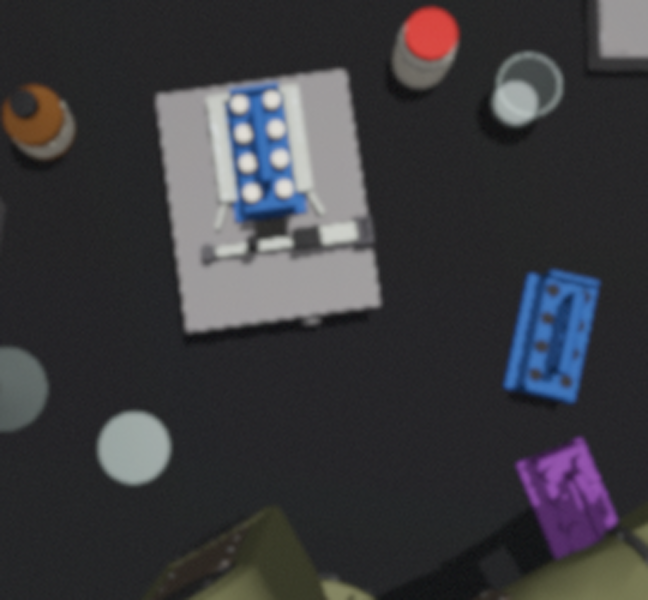

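The rack is home, the gate runs straight across (both bar edges stay constant along y), and the clamp is flat with a slope of about 0.02. The bystanders are all standing, so I'm handing in.

```bash
python3 -c "
from h import *
st(); bot.finish_job()"
```

```text
31.19 [ 250.5 -349.8  329.9] [-0.1  0.1  0.9] -0.0
the job is handed in; nothing more can be done
```

The loaded rack is home in the shaker holder with the gate shut and the clamp lever folded flat over it. I handed the job in at about 31 s; no verdict is reported.

I carried the rack by its handle, set it down on the bare platform and slid it under the lips until it met the rear stop. Then I swung the gate shut by its post and pushed the clamp lever down.

Last checks, shaker frame:

| Item | Measured | Wanted |
|---|---|---|
| Rack, from the arm at the rear stop | x = 50.2 mm, y = 0.0 mm | 50, 0 |
| Rack handle, last top view | x = 48.7 mm, y = -1.5 mm, angle about 0.003 rad | 50, 0, 0 |
| Handle top above platform | 125 mm | 125 mm |
| Gate bar | edges constant along y, so about 0 rad | under 0.08 rad |
| Clamp lever | slope about 0.02 rad | under 0.12 rad |

The empty rack and the bystanders look upright and in place in the last picture. The robot is clear of everything.

- **Force stops on the gate:** two of the gate moves stopped on force a little short of nominal, but the pictures then showed it fully shut.
- **Gate fit:** my first gate-angle fit after folding read -0.06 rad. I put that down to the rubber block being included; the check along the bar itself showed it straight.
- **Side camera:** it read about 3 mm low in x throughout. It gave no final reading, because the arm appears to have blocked its view.

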